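# Seat a glass sample plate with the stage's swing clip, then swing the clip clear

## Robot

A 6-joint arm with a two-finger parallel gripper is mounted at the origin on a cart in front of the work surface, level with it; the furniture and walls round the work are solid. World frame = base frame: x ahead of the robot, y to its left, z up, the work surface at z = 0. Lengths are in m, angles in rad, forces in N, time in s.
With the tool pointing down it reaches from about 0.4 to 0.825 m from the base axis. Payload 7 kg.
Tool frame: the origin (TCP) lies at the very end of the fingers, on their centre line; the grasp point (between the pads) lies 19 mm behind it (tcp_to_grasp is the distance from the TCP to the grasp point, in m); x points along the fingers, z is the direction in which the jaws open and shut, and the axes are right-handed (so a half turn about x gives the same grasp; the last joint's range is limited). The gripper opens to 88 mm and grips with 3 to 60 N. Pads are 19 mm wide; open, the fingers measure 130 mm over their backs; the gripper's body (78 mm by 193 mm) begins 47 mm behind the grasp point.
Start: joints at [-0.879, 0.359, 0.012, 0, -1.224, -0.288], TCP at [0.265, -0.621, 0.227] pointing down, gripper open.
Joint ranges: [-3.07, 3.07], [-1.43, 2.12], [-1.02, 1.25], [-3.03, 1.67], [-3.05, -0], [-3.03, 3.03]. Speed limits (rad/s): [2.39, 2.39, 3.01, 3.14, 3.14, 3.14].

## Interface

Orientations are given as [roll, pitch, yaw] about the fixed x, y, z axes, in that order (R = Rz(yaw) Ry(pitch) Rx(roll)).
In Python, from station import get_state, grab_frame, job_done, tcp_to_grasp gives the robot as it stands. The module is installed in compiled form; this text tells all that it offers.
- The arm moves only by the shell command python3 -m crank 'ROWS' [FORCE]. ROWS is JSON, a list of rows, each a list of 7 numbers: the shift along the tool's x, y, z in m, then the turn, a rotation vector about the tool's x, y, z in rad, then the opening, from 0 (shut) to 1 (fully open). In form: [[x, y, z, wx, wy, wz, fingers], ...]. A call has 1 to 10 rows; each row is the pose to reach, as a shift and turn from the pose commanded when the call began, along the tool's axes at that moment; what a row does not reach only later rows make up. A row lasts 1/8 s, in which the tool goes at most 62.5 mm and 10.7 degrees, less where a joint would pass 70% of its speed; a pose out of reach is approached as far as the arm can. A call with a gripper value outside its range is refused whole. The fingers move at their own pace and stop on an object; FORCE is the grip in N (left out, the last holds). Time passes only in rows, so rows that repeat a pose let the fingers close. It gives the time, the measured TCP pose, the force and the opening at its end, in the units of the state.
- get_state(): the state, without advancing time (a new reading comes with each control period).
- grab_frame(name): name is "side" or "top" or "wrist"; returns a dict with "pixels" (400x640x3 uint8, red, green, blue), "vfov" (degrees; the focal length in pixels is half the picture's height over the tangent of half this angle, whatever the lens; pixels are square), "cx", "cy" (the principal point, pixels), "extrinsics" (4x4, takes a point from world to camera coordinates). Camera axes: x right, y up, looking along -z (the intrinsics and any distortion apply to the point x, -y, -z); pixel columns grow to the right and rows downward; lengths in m; the calibration is good to about 2 mm. A picture is of the moment at which its call begins. There is no depth.
- job_done(): hands the job in, once; it reports no verdict.
The state is a dict: "t": time; "q": joint angles; "qd": joint speeds; "joint_efforts": joint torques, N m; "eef_pos": TCP position; "ee_rot": TCP orientation; "force": force on the tool from outside, world axes, zero at the start; "moment": the same for the moment, N m; "width": finger opening in m.
Only numpy, scipy, OpenCV 4.12 (cv2) and the standard library are available. Lean on these libraries where they do the work, as an engineer would, in place of code of your own. Each camera call takes 0.05 s, during which the arm holds its last target.

## Task

Swing the stage's spring clip round its pivot onto the edge of the glass plate and, pushing on the clip, press the plate fully home against the fence with a steady force of about 12 N for about a second; never load the glass with more than 18 N. Then swing the clip clear, right back to its park stop, leaving the plate home against the fence. Do not touch the glass with the gripper, and do not disturb the setting master and the ring standing beside the stage.

Things in the scene. Friction and masses are not known exactly. Their poses are not given: they have to be found in the camera images.
- stage: Fixed aluminium stage, 150 x 150 mm, top face 18 mm above the bench; origin at the centre of its underside, z up. Steel fence bar (5 mm high) along x with its face at stage y = +55 mm; two rails (4 mm high) at stage x = -27.5 and +57.5 mm guide the plate, which slides only along stage y. Stage position and yaw vary.
- pivot (a point): The clip's pivot screw axis at the height of the stage's top face: at (-55, +1, 18) mm in the stage frame. The screw head stands 19 mm above the top face.
- clip_swing (a joint): Clip angle about the vertical pivot axis (rad), counter-clockwise from above. 0 = at its park stop, the arm pointing at -1.15 rad from stage +x; 1.15 = arm along stage +x. With the plate home the tab meets it somewhere from 0.98 to 1.15, as its tab is set. It stays where left; turning takes about 1 N at the pin, up to about 3 N as the toe climbs the plate's edge.
- clip: Stiff steel arm, 12 mm wide, top 13 mm above the stage top; x along the arm from the pivot, y the pushing direction, origin on the pivot axis at the stage top. A round tab (8 mm dia) beneath the pin pushes the plate's edge; a screw sets its front face 4 to 16 mm ahead of the arm's centre line (unmeasured: find it by feel). A toe 41 mm ahead climbs onto the plate by itself, bearing down with about 1 N.
- clip_pin (a point): Centre of the top of the clip's upright round knurled pin, 12 mm dia, 28 mm tall above the arm, 70 mm from the pivot axis, on the arm's centre line; top 41 mm above the stage top. Push it sideways or cage it between the fingers: a push on it reaches the plate's edge newton for newton, less about 1 N pivot friction.
- plate: Loose glass plate, frosted white at one end, 76 (x) x 50 (y) x 6 mm, 60 g, its axes along the stage's; origin at the centre of its underside. Starts 3 to 9 mm short of the fence; home at stage (15, 30, 18) mm. Fence and glass are hard: under a millimetre of over-travel lies between no load and too much, so feel the load.
- setting_master: Loose stepped steel cylinder, 30 mm diameter, 43 mm tall, standing on the bench beside the fence side of the stage; origin at the centre of its underside. A bystander.
- ring_gauge: Loose steel ring, 46 mm diameter, 14 mm tall, lying on the bench beside the pivot side of the stage; origin at the centre of its underside. A bystander.
Mind the look-alikes: they are no part of the job. There is more than one size of the plate; the one meant has the size given above. Of the things shaped like the stage, the aluminium one is meant.

How it is judged:
By the outcome, as a careful person would: the job done as asked, in the order asked, and still so for the second after the job is handed in, with the robot touching nothing.
It also fails if it takes over 69 s, if anything falls off the work surface, if the arm or the gripper's body presses on something with over 40 N, if the wrist force passes 120 N, or if a joint passes its speed limit or range.

## Working session

There is one attempt and no reset: what is moved stays moved. The work goes in short steps, Python scripts to look and compute and a shell command to move; the robot and the scene stay as the last step left them, time stands still between calls to the robot, and variables do not carry over. Pictures are saved under pics/ and viewed, and the job is handed in when it is done.

```bash
mkdir -p pics; ls
python3 - <<'E'
from station import *
import cv2
print(get_state(), tcp_to_grasp)
for n in ["side","top","wrist"]:
    f=grab_frame(n); cv2.imwrite(f"pics/{n}0.png",f["pixels"][:,:,::-1])
    print(n,f["vfov"],f["cx"],f["cy"],f["extrinsics"].tolist(),[k for k in f])
E
```

```text
pics
{'t': 0.0, 'q': array([-8.78882594e-01,  3.59365449e-01,  1.10511528e-02, -3.74898084e-04,
       -1.22407827e+00, -2.88094368e-01]), 'qd': array([-0.00110912,  0.00076303, -0.00023435, -0.00171202,  0.00100445,
       -0.00102644]), 'joint_efforts': array([ 6.16699726e-04, -5.82724428e+01,  2.93059319e+01,  6.99745819e+00,
        7.07093335e-03, -1.25412780e-04]), 'eef_pos': array([ 0.26501611, -0.62026438,  0.22562873]), 'ee_rot': array([0.07082248, 1.56916163, 2.0453105 ]), 'force': array([-0.33490787,  0.54538194,  0.15778907]), 'moment': array([ 0.02191122, -0.02260167,  0.05618202]), 'width': 0.0874053142564789} 0.0188
side 43.07009951546926 318.1708018117597 196.58936301308643 [[-0.9583837669814504, -0.28501340559151905, 0.01636807317828145, 0.5858509443656744], [0.194038584645302, -0.6082725201348271, 0.769645092830244, -0.17439277432717976], [-0.20940291988244408, 0.7407914010583214, 0.6382621070240314, -0.906104736632197], [0.0, 0.0, 0.0, 1.0]] ['pixels', 'vfov', 'cx', 'cy', 'extrinsics']
top 55.77762143734336 321.5320304276195 198.09005531697915 [[-0.10863292445162281, -0.9940814331372906, 0.0009960004008560063, 0.023987825422108814], [0.963916487049064, -0.10509145304543153, 0.2445828949288797, -0.6163505755748276], [-0.24303064358240822, 0.027529816354460786, 0.9696278747495919, -0.8899128651093401], [0.0, 0.0, 0.0, 1.0]] ['pixels', 'vfov', 'cx', 'cy', 'extrinsics']
wrist 61.78279917376769 323.54648002461704 202.273427200558 [[-0.39305464899762904, 0.9195131576020755, 0.001896285319263994, 0.6736489259625659], [-0.8813835573363327, -0.3761664630073093, -0.28576531798964533, 0.035553640769300704], [-0.2620516509364196, -0.11399274145853334, 0.9582977549468986, -0.391354979177149], [0.0, 0.0, 0.0, 1.0]] ['pixels', 'vfov', 'cx', 'cy', 'extrinsics']
```

View pics/side0.png

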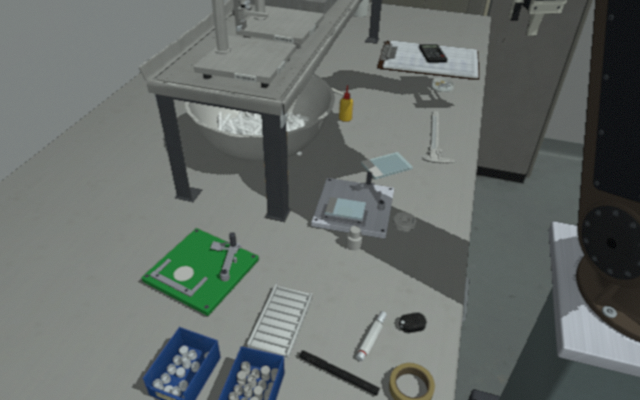

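View pics/top0.png

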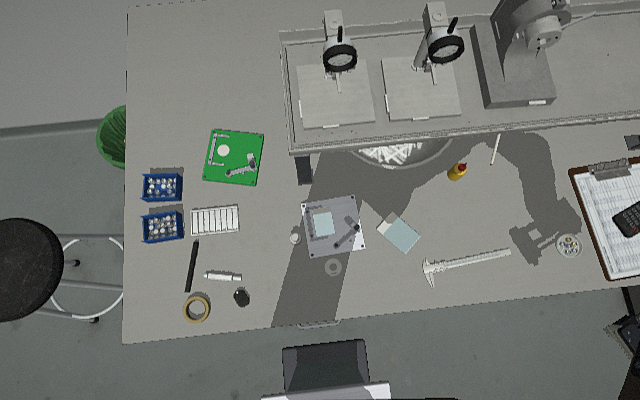

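View pics/wrist0.png

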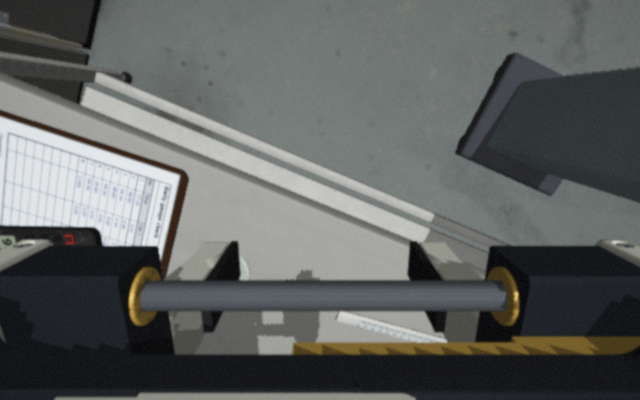

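Top view: the aluminium stage is at about (333,225), with its plate at (323,223), the clip pin near (352,225), the setting master at (295,238) and the ring at (333,267). The look-alikes are the green stage at (233,157) and a larger loose plate at (398,232). I'll check a close crop.

```bash
cat > h.py <<'E'
import numpy as np, cv2
from station import *
def cam(n):
    f=grab_frame(n); f["f"]=200/np.tan(np.radians(f["vfov"])/2); return f
def ray(f,u,v):
    E=f["extrinsics"];R=E[:3,:3];t=E[:3,3]
    d=R.T@np.array([(u-f["cx"])/f["f"],-(v-f["cy"])/f["f"],-1]); return -R.T@t,d
def onz(f,u,v,z):
    o,d=ray(f,u,v); return o+d*(z-o[2])/d[2]
def proj(f,p):
    E=f["extrinsics"];c=E[:3,:3]@np.array(p)+E[:3,3]
    return np.array([f["cx"]+f["f"]*c[0]/-c[2], f["cy"]-f["f"]*c[1]/-c[2]])
def tri(r1,r2):
    (o1,d1),(o2,d2)=r1,r2
    A=np.stack([d1,-d2],1); s=np.linalg.lstsq(A,o2-o1,rcond=None)[0]
    a=o1+s[0]*d1;b=o2+s[1]*d2; return (a+b)/2,np.linalg.norm(a-b)
E
python3 - <<'E'
from h import *
f=cam("top");s=cam("side")
c=f["pixels"][180:285,270:440,::-1];cv2.imwrite("pics/tc.png",cv2.resize(c,None,fx=4.5,fy=4.5,interpolation=cv2.INTER_CUBIC))
c=s["pixels"][140:260,300:460,::-1];cv2.imwrite("pics/sc.png",cv2.resize(c,None,fx=5,fy=5,interpolation=cv2.INTER_CUBIC))
print(onz(f,333,225,.018),onz(s,352,208,.018))
E
```

```text
[ 0.55302702 -0.06707802  0.018     ] [ 0.55319853 -0.04872014  0.018     ]
```

View pics/tc.png

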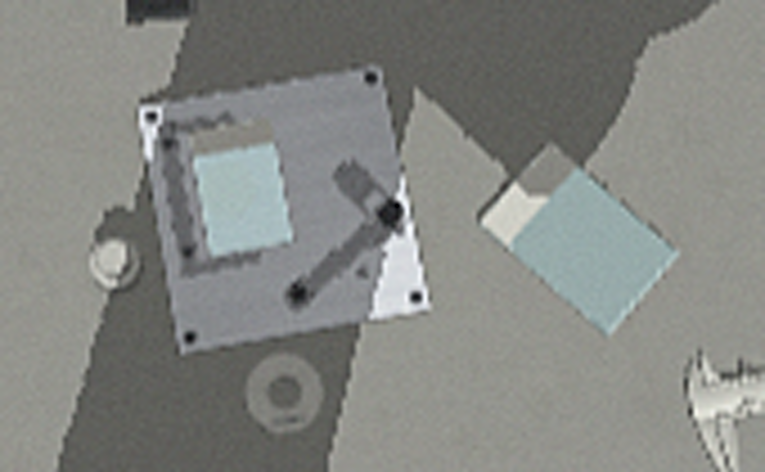

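View pics/sc.png

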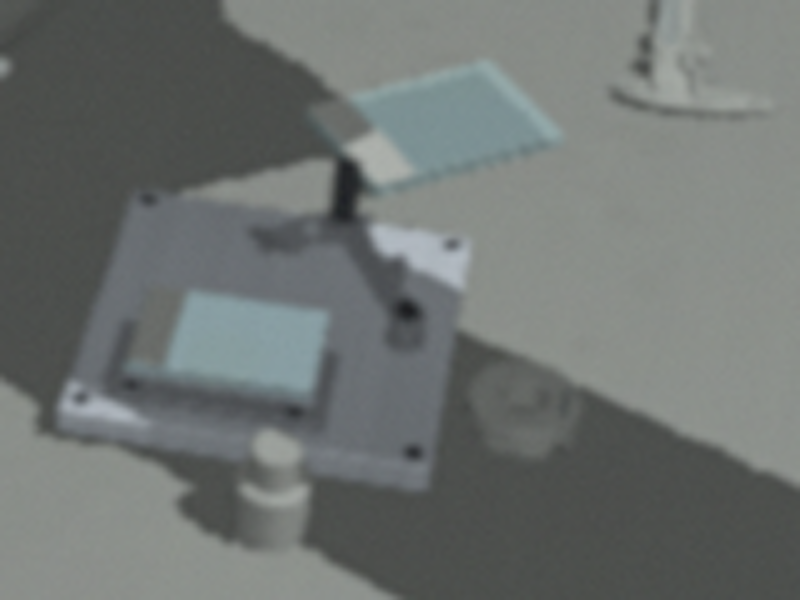

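```bash
cat >> h.py <<'E'
def fitstage(W):
    # W: 4 world corners order (-x+y? ) given as stage coords list
    S=np.array([[.075,.075],[.075,-.075],[-.075,-.075],[-.075,.075]])
    W=np.array(W)[:,:2];c=W.mean(0);A=(S.T@(W-c));yaw=np.arctan2(A[0,1]-A[1,0],A[0,0]+A[1,1])
    R=np.array([[np.cos(yaw),-np.sin(yaw)],[np.sin(yaw),np.cos(yaw)]])
    return c,yaw,np.linalg.norm(W-c-S@R.T,axis=1)
E
python3 - <<'E'
from h import *
f=cam("top");s=cam("side")
T=[(145,104),(381,68),(428,310),(182,353)]
T=[((u+.5)/4.5-.5+270,(v+.5)/4.5-.5+180) for u,v in T]
W=[onz(f,u,v,.018) for u,v in T]; print("top",fitstage(W))
c,y,_=fitstage(W)
# side view: stage +x+y etc
S=[(57,415),(135,192),(472,240),(430,470)]
# order by prediction
for p in [[.075,.075],[.075,-.075],[-.075,-.075],[-.075,.075]]:
    R=np.array([[np.cos(y),-np.sin(y)],[np.sin(y),np.cos(y)]]);w=c+R@p
    print(p,(proj(s,[*w,.018])-[300,140])*5, (proj(s,[*w,0])-[300,140])*5)
pt=lambda u,v:((u+.5)/4.5-.5+270,(v+.5)/4.5-.5+180)
ps=lambda u,v:((u+.5)/5-.5+300,(v+.5)/5-.5+140)
S=[ps(*a) for a in [(60,412),(135,192),(472,240),(430,470)]]
W2=[onz(s,u,v,.018) for u,v in S]; print("side",fitstage(W2))
print("pin",tri(ray(f,*pt(390,205)),ray(s,*ps(348,155))))
print("screw",tri(ray(f,*pt(298,290)),ray(s,*ps(406,308))))
for q in [(c,y)]+[fitstage(W2)[:2]]:
    c,y=q;R=np.array([[np.cos(y),-np.sin(y)],[np.sin(y),np.cos(y)]])
    print("pred pivot",c+R@[-.055,.001],"pin",c+R@(np.array([-.055,.001])+.07*np.array([np.cos(1.15),-np.sin(1.15)])))
E
```

```text
top (array([ 0.55176661, -0.06617239]), np.float64(0.053440587426542716), array([0.00298757, 0.0028437 , 0.00252889, 0.00206892]))
[0.075, 0.075] [ 55.36514644 401.37509777] [ 55.03518721 434.23177711]
[0.075, -0.075] [137.54981875 181.41390825] [136.42400935 213.24063755]
[-0.075, -0.075] [473.74561473 234.66054205] [469.12775406 266.66462843]
[-0.075, 0.075] [427.69551154 466.32835676] [423.086547   499.27421193]
side (array([ 0.55140982, -0.06244391]), np.float64(0.07373067537074751), array([0.00079923, 0.00155451, 0.00051497, 0.0019241 ]))
pin (array([ 0.53744668, -0.12350417,  0.06491109]), np.float64(0.0011859937894367159))
screw (array([ 0.49886219, -0.06769889,  0.03529172]), np.float64(0.0013841177034182035))
pred pivot [ 0.49679172 -0.06811165] pin [ 0.5287579  -0.13038655]
pred pivot [ 0.49648558 -0.06549814] pin [ 0.52970866 -0.12711167]
```

```bash
cat >> h.py <<'E'
from scipy.spatial.transform import Rotation as Ro
def tool(): 
    s=get_state(); return s["eef_pos"],Ro.from_euler("xyz",s["ee_rot"]).as_matrix(),s
def delta(p,zang):
    """rows shift (tool axes) & rot vector to put TCP at p, tool down exactly, tool z at world angle zang"""
    e,R,s=tool()
    z=np.array([np.cos(zang),np.sin(zang),0]);x=np.array([0,0,-1.]);y=np.cross(z,x)
    G=np.stack([x,y,z],1)
    return R.T@(np.array(p)-e),Ro.from_matrix(R.T@G).as_rotvec()
E
python3 - <<'E'
from h import *
np.set_printoptions(precision=4,suppress=True)
f=cam("top");s=cam("side")
print("shelf corner",tri(ray(f,288,153),ray(s,283,108)))
print("leg foot",onz(f,305,183,0),onz(s,278,217,0))
e,R,st=tool();print(R)
print("tool z ang",np.arctan2(R[1,2],R[0,2]))
w=cam("wrist");E=w["extrinsics"];C=-E[:3,:3].T@E[:3,3];print("cam in tool",R.T@(C-e),"look",R.T@(-E[2,:3]),"up",R.T@E[1,:3])
for a in [0.06+.42,.06+.42+np.pi]: print(a,delta([.47,-.11,.2],a))
E
```

```text
shelf corner (array([0.6715, 0.0217, 0.2694]), np.float64(0.0002442821771513121))
leg foot [ 0.6827 -0.004   0.    ] [0.6965 0.0049 0.    ]
[[-0.     -0.9196 -0.3929]
 [ 0.0001 -0.3929  0.9196]
 [-1.      0.      0.0001]]
tool z ang 1.9745878174169607
cam in tool [-0.1582  0.0777  0.0004] look [ 0.9583 -0.2859  0.0005] up [ 0.2859  0.9583 -0.0001]
0.48 (array([ 0.0265, -0.389 ,  0.3891]), array([ 1.4946,  0.    , -0.0001]))
3.621592653589793 (array([ 0.0265, -0.389 ,  0.3891]), array([-1.647 ,  0.0001,  0.    ]))
```

Run:
```python
from h import *
np.set_printoptions(precision=4,suppress=True)
print(delta([.50,-.13,.2],.48))
```

```text
(array([ 0.0265, -0.4087,  0.359 ]), array([ 1.4946,  0.    , -0.0001]))
```

```bash
python3 -m crank '[[0.002,-0.04,0.035,0.15,0,0,1],[0.005,-0.08,0.07,0.3,0,0,1],[0.008,-0.12,0.105,0.45,0,0,1],[0.012,-0.163,0.143,0.6,0,0,1],[0.014,-0.204,0.18,0.78,0,0,0.9],[0.016,-0.25,0.22,0.95,0,0,0.8],[0.02,-0.29,0.255,1.12,0,0,0.7],[0.024,-0.33,0.29,1.28,0,0,0.6],[0.0265,-0.37,0.325,1.44,0,0,0.6],[0.0265,-0.4087,0.359,1.49,0,0,0.6]]'
python3 - <<'E'
from h import *
w=cam("wrist");cv2.imwrite("pics/w1.png",w["pixels"][:,:,::-1]);print(get_state())
t=cam("top");cv2.imwrite("pics/t1.png",t["pixels"][:,:,::-1])
E
```

```text
t: 1.75
eef_pos: [0.5005, -0.1282, 0.2003]
ee_rot: [-0.46, 1.57, 0.021]
force: [1.1, -1.2, -1.0]
width: 0.0528
{'t': 1.8, 'q': array([ 1.36513542e-01,  1.19111322e-01, -3.69579153e-01, -4.18639929e-04,
       -1.07971518e+00, -2.79676735e+00]), 'qd': array([-0.07437686, -0.0033583 , -0.00661822,  0.00954956, -0.00278309,
        0.2359261 ]), 'joint_efforts': array([ -1.434398  , -39.29654717,  24.81551528,   6.48389474,
        -0.89403782,   0.88085359]), 'eef_pos': array([ 0.50329067, -0.12432429,  0.20038034]), 'ee_rot': array([-0.19142084,  1.56837729,  0.28972103]), 'force': array([3.63665186, 4.01970199, 1.38068391]), 'moment': array([ 0.51167887, -0.58896545, -0.01948549]), 'width': 0.05266547352140686}
```

View pics/w1.png

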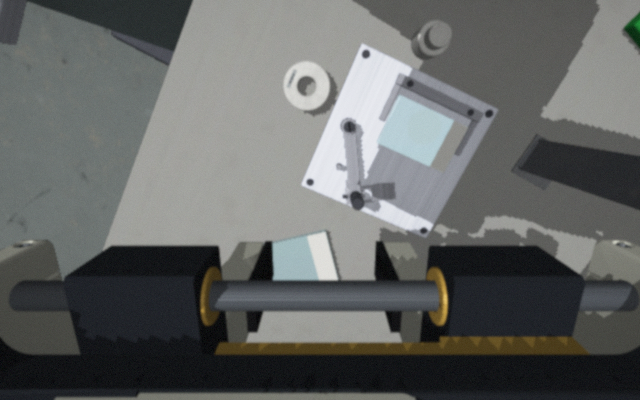

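```bash
python3 -m crank '[[0,0,0,0,0,0,0.6],[0,0,0,0,0,0,0.6]]'
python3 - <<'E'
from h import *
w=cam("wrist");np.save("w2.npy",w,allow_pickle=True)
c=w["pixels"][0:260,270:530,::-1];cv2.imwrite("pics/w2.png",cv2.resize(c,None,fx=2.3,fy=2.3,interpolation=cv2.INTER_CUBIC))
print(get_state()["qd"], get_state()["force"])
E
```

```text
t: 2.1
eef_pos: [0.4995, -0.1307, 0.2001]
ee_rot: [-2.905, 1.571, -2.421]
force: [-0.0, 0.1, 0.1]
width: 0.0525
[-0.00433516 -0.00043133  0.00049108 -0.00152114  0.00220476 -0.00281671] [-0.2624029   0.39233949 -0.51330644]
```

View pics/w2.png

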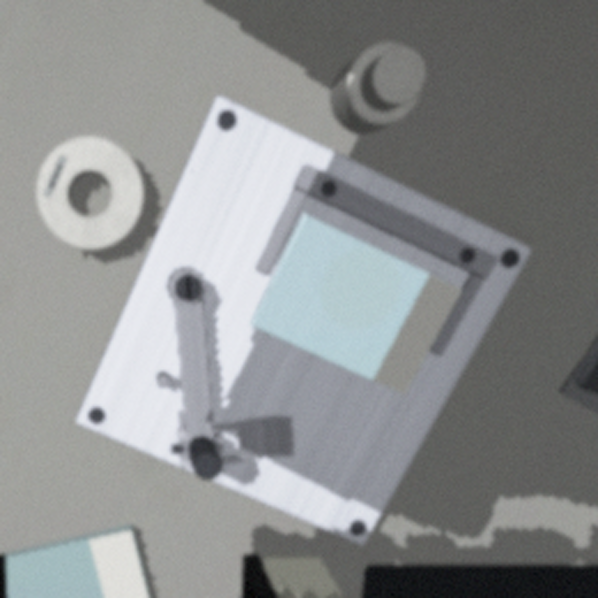

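View pics/t1.png

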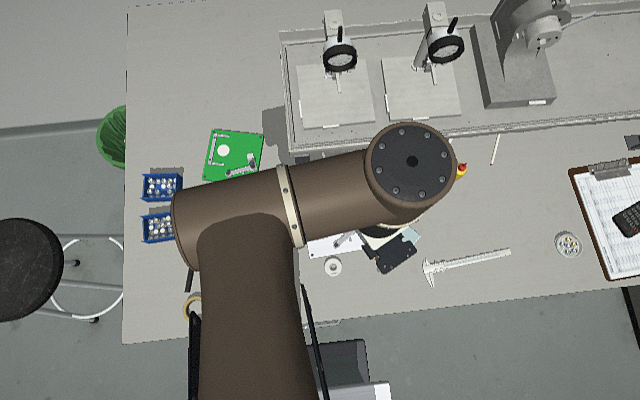

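Run:
```python
from h import *
np.set_printoptions(precision=4,suppress=True)
w=np.load("w2.npy",allow_pickle=True).item()
c=w["pixels"][170:225,320:400,::-1];cv2.imwrite("pics/w2p.png",cv2.resize(c,None,fx=9,fy=9,interpolation=cv2.INTER_CUBIC))
pt=lambda u,v:((u+.5)/2.3-.5+270,(v+.5)/2.3-.5)
W=[onz(w,*pt(*a),.018) for a in [(530,247),(368,546),(77,420),(219,96)]]
c,y,r=fitstage(W);print(c,y,r);
Rm=np.array([[np.cos(y),-np.sin(y)],[np.sin(y),np.cos(y)]])
print("pivot seen",onz(w,*pt(188,287),.037),"pred",c+Rm@[-.055,.001])
pin=c+Rm@(np.array([-.055,.001])+.07*np.array([np.cos(1.15),-np.sin(1.15)]))
print("pin seen",onz(w,*pt(205,456),.059),"pred",pin)
for z in (.031,.059): print("pin px pred",(proj(w,[*pin,z])-[320,170])*9)
# plate edges
for a in [(303,213),(463,290),(410,395),(252,325)]:
    print("plate corner stage",Rm.T@(onz(w,*pt(*a),.024)[:2]-c))
```

```text
[ 0.5508 -0.0639] 0.07373487103956441 [0.0024 0.0009 0.002  0.0017]
pivot seen [ 0.4954 -0.0671  0.037 ] pred [ 0.4959 -0.067 ]
pin seen [ 0.5318 -0.1218  0.059 ] pred [ 0.5291 -0.1286]
pin px pred [274.2898 224.5933]
pin px pred [295.2182 295.8118]
plate corner stage [-0.0232  0.0467]
plate corner stage [0.0535 0.0461]
plate corner stage [ 0.0553 -0.0024]
plate corner stage [-0.0222 -0.0028]
```

View pics/w2p.png

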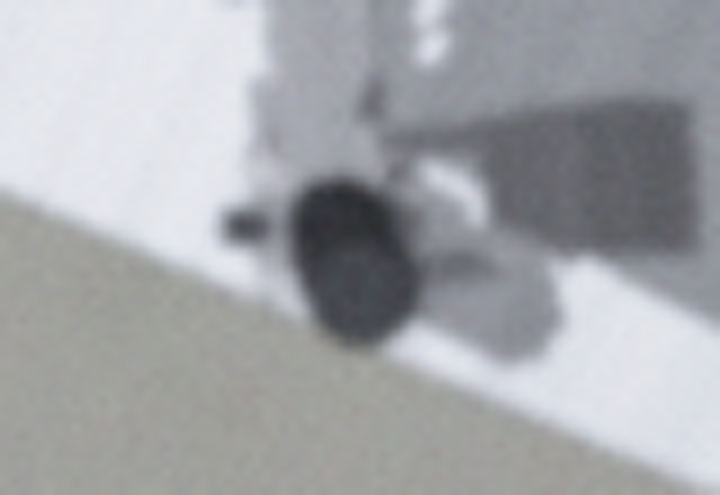

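```bash
cat >> h.py <<'E'
C0=np.array([.5508,-.0639]);Y0=.0737
RM=np.array([[np.cos(Y0),-np.sin(Y0)],[np.sin(Y0),np.cos(Y0)]])
PV=C0+RM@[-.055,.001]
def pinat(a,dr=0,dt=0):  # clip angle -> world xy, tangent angle
    t=Y0-1.15+a
    return PV+(.07+dr)*np.array([np.cos(t),np.sin(t)])+dt*np.array([-np.sin(t),np.cos(t)]), t+np.pi/2
E
python3 - <<'E'
from h import *
np.set_printoptions(precision=4,suppress=True)
w=np.load("w2.npy",allow_pickle=True).item()
p=onz(w,362/9-.5+320,290/9-.5+170,.059);b=onz(w,345/9-.5+320,228/9-.5+170,.031)
for q in (p,b):
    v=RM.T@(q[:2]-PV);print(q,np.hypot(*v),np.arctan2(v[1],v[0])+1.15)
E
```

```text
[ 0.5343 -0.1246  0.059 ] 0.06929534620801008 0.09304085700716014
[ 0.5357 -0.125   0.031 ] 0.07039115827259668 0.10613805239616703
```

Run:
```python
from h import *
np.set_printoptions(precision=4,suppress=True)
p,t=pinat(.1);print(p,t)
print(delta([*p,.09],t))
```

```text
[ 0.5351 -0.1249] 0.5944963267948967
(array([ 0.1101, -0.0113,  0.0342]), array([-0.111,  0.   ,  0.   ]))
```

```bash
python3 -m crank '[[0.02,-0.011,0.034,-0.1,0,0,0.6],[0.07,-0.0113,0.0342,-0.111,0,0,0.6],[0.1101,-0.0113,0.0342,-0.111,0,0,0.6],[0.1101,-0.0113,0.0342,-0.111,0,0,0.6],[0.1101,-0.0113,0.0342,-0.111,0,0,0.6]]'
python3 - <<'E'
from h import *
np.set_printoptions(precision=4,suppress=True)
p,t=pinat(.1)
print(delta([*p,.04],t))
w=cam("wrist");cv2.imwrite("pics/w3.png",w["pixels"][:,:,::-1]);print(proj(w,[*p,.059]),proj(w,[*p,.031]))
s=cam("side");c=s["pixels"][100:260,280:480,::-1];cv2.imwrite("pics/s3.png",cv2.resize(c,None,fx=3.5,fy=3.5,interpolation=cv2.INTER_CUBIC))
E
```

```text
t: 2.78
eef_pos: [0.5364, -0.1248, 0.0915]
ee_rot: [-0.848, 1.569, -0.253]
force: [0.6, -0.0, 0.6]
width: 0.0529
(array([ 0.0515,  0.0006, -0.0012]), array([0.0006, 0.0011, 0.0012]))
[321.9322 234.1702] [322.0548 218.9011]
```

View pics/w3.png

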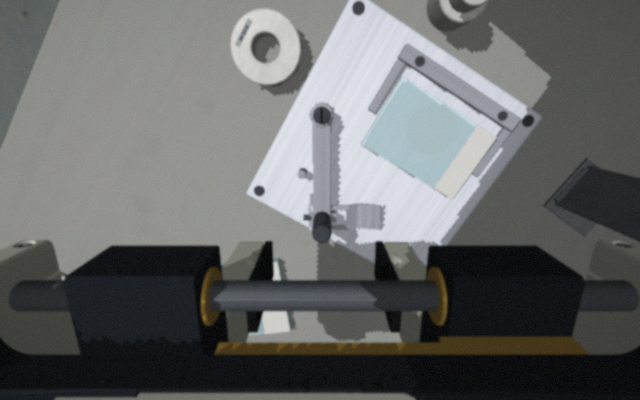

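View pics/s3.png

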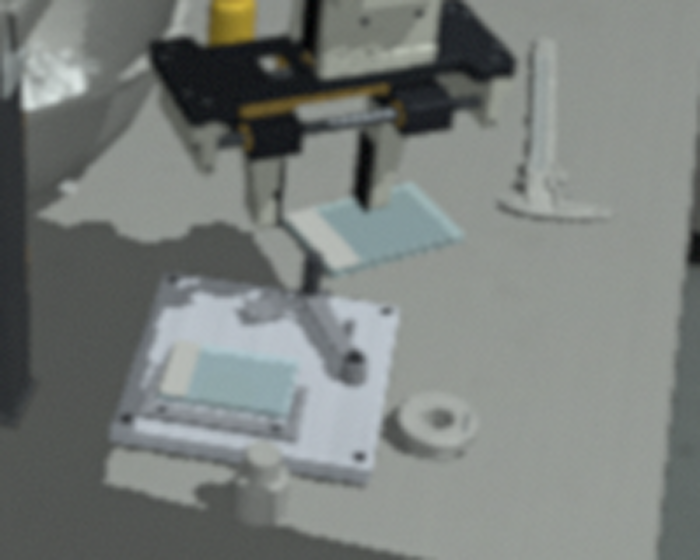

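The wrist view shows the pin at (321,228), which fits the prediction of (322,219) to (322,234), and it sits midway between the fingers. I'll descend around it.

```bash
python3 -m crank '[[0.025,0,0,0,0,0,0.6],[0.05,0,0,0,0,0,0.6],[0.05,0,0,0,0,0,0.6],[0.05,0,0,0,0,0,0.2],[0.05,0,0,0,0,0,0.2],[0.05,0,0,0,0,0,0.2],[0.05,0,0,0,0,0,0.2]]' 10
python3 - <<'E'
from h import *
np.set_printoptions(precision=4,suppress=True)
e,R,s=tool();print(e,s["force"],R.T@s["force"],s["width"])
w=cam("wrist");cv2.imwrite("pics/w4.png",w["pixels"][:,:,::-1])
for a in (.1,.4,.7,.9):
    p,t=pinat(a); print(a,delta([*p,.04],t))
E
```

```text
t: 3.75
eef_pos: [0.5357, -0.124, 0.0404]
ee_rot: [-0.53, 1.57, 0.065]
force: [0.1, -0.1, 0.4]
width: 0.0201
[ 0.5357 -0.124   0.0404] [ 0.1428 -0.1434  0.3501] [-0.35   -0.199   0.0379] 0.020093140269465792
0.1 (array([ 0.0002, -0.0004, -0.0009]), array([0.0011, 0.0004, 0.0002]))
0.4 (array([0.0002, 0.0027, 0.0198]), array([-0.2989,  0.0003,  0.0002]))
0.7 (array([0.0002, 0.0117, 0.0386]), array([-0.5989,  0.0003,  0.0003]))
0.9 (array([0.0003, 0.0207, 0.0493]), array([-0.7989,  0.0003,  0.0003]))
```

View pics/w4.png

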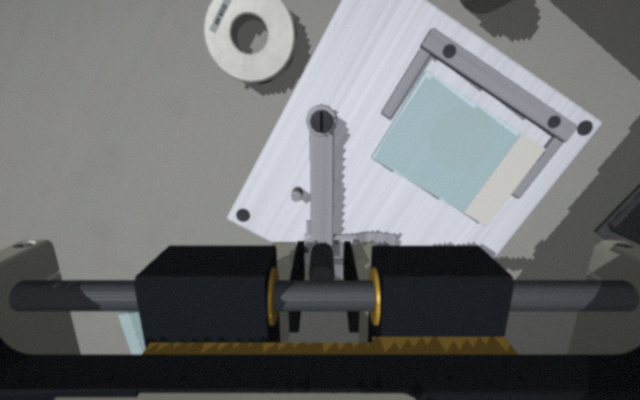

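```bash
python3 -m crank '[[0,0,0.0042,-0.06,0,0,0.2],[0,0.0002,0.0084,-0.12,0,0,0.2],[0,0.0008,0.0125,-0.18,0,0,0.2],[0,0.0017,0.0166,-0.24,0,0,0.2],[0,0.0028,0.0207,-0.3,0,0,0.2],[0,0.0041,0.0247,-0.36,0,0,0.2],[0,0.0057,0.0285,-0.42,0,0,0.2],[0,0.0075,0.0323,-0.48,0,0,0.2],[0,0.0096,0.036,-0.54,0,0,0.2],[0,0.0118,0.0395,-0.6,0,0,0.2]]'
cat >> h.py <<'E'
def rep(n=1):
    e,R,s=tool(); v=RM.T@(e[:2]-PV)
    print("F tool",np.round(R.T@s["force"],2),"r",round(np.hypot(*v),4),"tool ang",round(np.arctan2(v[1],v[0])+1.15,4),"yaw ang",round(np.arctan2(R[1,2],R[0,2])-Y0+1.15-np.pi/2,4),"t",s["t"],"w",round(s["width"],4),"z",round(e[2],4))
E
python3 - <<'E'
from h import *
rep()
w=cam("wrist");cv2.imwrite("pics/w5.png",w["pixels"][:,:,::-1])
rep()
E
```

```text
t: 5.05
eef_pos: [0.5609, -0.0923, 0.0398]
ee_rot: [2.188, 1.569, -2.898]
force: [-1.9, -1.1, 1.2]
width: 0.0172
F tool [-1.2   1.37 -1.68] r 0.0698 tool ang 0.7048 yaw ang 0.703 t 5.05 w 0.0172 z 0.0398
F tool [-0.61  0.53 -0.62] r 0.07 tool ang 0.7111 yaw ang 0.7059 t 5.1 w 0.0173 z 0.0398
```

View pics/w5.png

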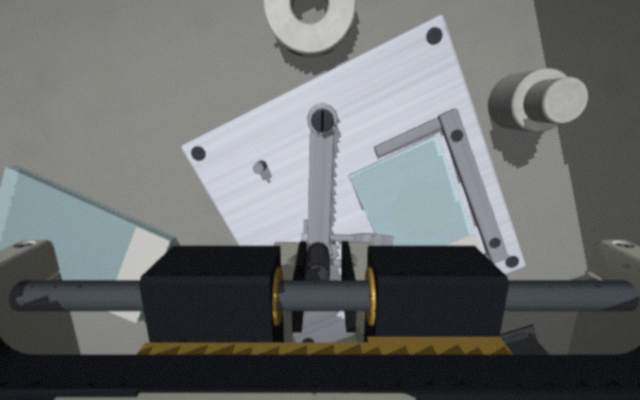

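```bash
python3 -m crank '[[0,0,0.0021,-0.03,0,0,0.2],[0,0.0001,0.0042,-0.06,0,0,0.2],[0,0.0003,0.0063,-0.09,0,0,0.2],[0,0.0005,0.0084,-0.12,0,0,0.2],[0,0.0008,0.0105,-0.15,0,0,0.2],[0,0.0011,0.0125,-0.18,0,0,0.2],[0,0.0011,0.0125,-0.18,0,0,0.2]]'
python3 - <<'E'
from h import *
rep()
w=cam("wrist");cv2.imwrite("pics/w6.png",w["pixels"][:,:,::-1])
rep()
E
```

```text
t: 5.98
eef_pos: [0.5655, -0.0798, 0.0401]
ee_rot: [-1.209, 1.57, 0.167]
force: [-0.0, -0.7, -0.4]
width: 0.0176
F tool [ 0.42 -0.08 -0.65] r 0.0708 tool ang 0.8933 yaw ang 0.882 t 5.975 w 0.0176 z 0.0401
F tool [ 0.32  0.49 -0.51] r 0.0709 tool ang 0.8931 yaw ang 0.8813 t 6.025 w 0.0177 z 0.0401
```

View pics/w6.png

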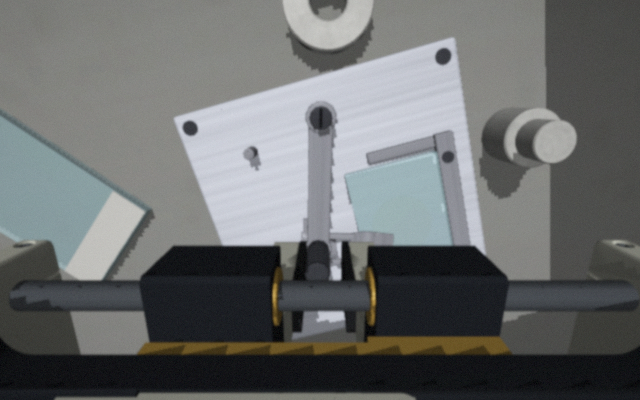

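```bash
python3 -m crank '[[0,0,0.001,-0.0143,0,0,0.2],[0,0,0.002,-0.0286,0,0,0.2],[0,0.0001,0.003,-0.043,0,0,0.2],[0,0.0001,0.004,-0.057,0,0,0.2],[0,0.0002,0.005,-0.0715,0,0,0.2]]'
cat >> h.py <<'E'
def snap(n):
    w=cam("wrist");c=w["pixels"][120:250,310:500,::-1]
    cv2.imwrite(f"pics/{n}.png",cv2.resize(c,None,fx=4,fy=4,interpolation=cv2.INTER_CUBIC))
E
python3 - <<'E'
from h import *
rep();snap("w7");rep()
E
```

```text
t: 6.65
eef_pos: [0.5662, -0.0751, 0.0401]
ee_rot: [-1.46, 1.57, -0.011]
force: [0.0, -1.1, -0.0]
width: 0.0175
F tool [ 0.03 -0.16 -1.12] r 0.0707 tool ang 0.9612 yaw ang 0.9537 t 6.65 w 0.0175 z 0.0401
F tool [-0.75 -1.66 -1.25] r 0.0708 tool ang 0.9625 yaw ang 0.9544 t 6.7 w 0.0174 z 0.0401
```

View pics/w7.png

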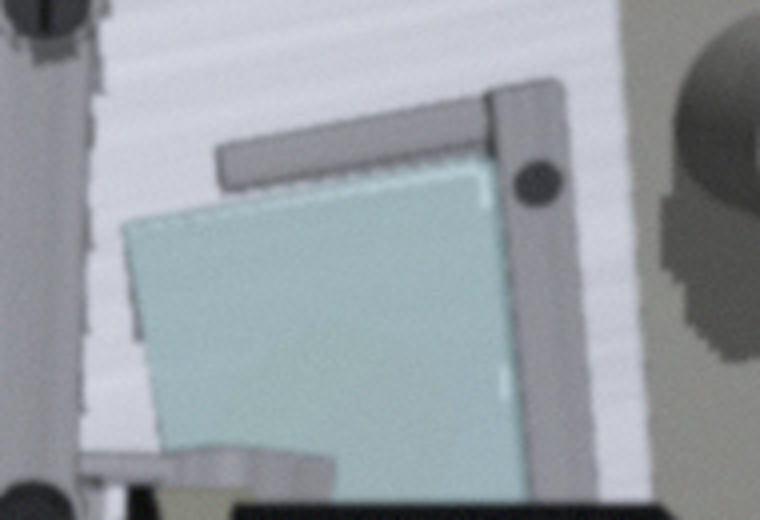

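```bash
cat >> h.py <<'E'
def avg(k=4):
    F=[]
    for i in range(k):
        grab_frame("wrist");e,R,s=tool();F.append(R.T@s["force"])
    print("AVG",np.round(np.mean(F,0),2),np.round(np.array(F)[:,2],2));rep()
E
python3 -m crank '[[0,0,0.0002,-0.003,0,0,0.2],[0,0,0.0004,-0.006,0,0,0.2],[0,0,0.0004,-0.006,0,0,0.2]]'
python3 -c "
from h import *
avg()"
python3 -m crank '[[0,0,0.0002,-0.003,0,0,0.2],[0,0,0.0004,-0.006,0,0,0.2],[0,0,0.0004,-0.006,0,0,0.2]]'
python3 -c "
from h import *
avg()"
```

```text
t: 7.08
eef_pos: [0.566, -0.0747, 0.04]
ee_rot: [-1.251, 1.571, 0.202]
force: [1.3, -1.2, 0.1]
width: 0.0174
AVG [-0.18 -0.51 -1.03] [-1.05 -1.17 -1.02 -0.86]
F tool [-0.74 -1.11 -0.86] r 0.0704 tool ang 0.9655 yaw ang 0.9585 t 7.275 w 0.0175 z 0.0399
t: 7.65
eef_pos: [0.5659, -0.0744, 0.0399]
ee_rot: [1.797, 1.571, -3.027]
force: [-0.3, -1.5, 0.1]
width: 0.0174
AVG [-0.34 -0.08 -1.77] [-1.6  -1.33 -2.52 -1.61]
F tool [-0.46 -0.43 -1.61] r 0.0704 tool ang 0.9707 yaw ang 0.9646 t 7.85 w 0.0176 z 0.0399
```

```bash
python3 -m crank '[[0,0,0.0002,-0.003,0,0,0.2],[0,0,0.0003,-0.0045,0,0,0.2],[0,0,0.0003,-0.0045,0,0,0.2]]' >/dev/null
python3 -c "
from h import *
avg()"
```

```text
AVG [-0.41 -0.38 -1.29] [-1.31 -1.27 -1.18 -1.41]
F tool [-0.33  0.29 -1.41] r 0.0704 tool ang 0.9751 yaw ang 0.969 t 8.425 w 0.0177 z 0.0399
```

```bash
python3 -m crank '[[0,0,0.0002,-0.003,0,0,0.2],[0,0,0.0003,-0.0045,0,0,0.2],[0,0,0.0003,-0.0045,0,0,0.2]]' >/dev/null
python3 -c "
from h import *
avg()"
```

```text
AVG [-0.39  0.42 -1.28] [-1.19 -1.47 -0.95 -1.5 ]
F tool [-0.6   0.77 -1.5 ] r 0.0704 tool ang 0.9798 yaw ang 0.9736 t 9.0 w 0.0172 z 0.0399
```

```bash
python3 -m crank '[[0,0,0.0003,-0.0045,0,0,0.2],[0,0,0.0005,-0.007,0,0,0.2],[0,0,0.0005,-0.007,0,0,0.2]]' >/dev/null
python3 -c "
from h import *
avg(2);snap('w8')"
```

```text
AVG [-0.49  0.36 -1.52] [-1.35 -1.68]
F tool [-0.83  0.27 -1.68] r 0.0704 tool ang 0.9869 yaw ang 0.9805 t 9.475 w 0.0177 z 0.0399
```

View pics/w8.png

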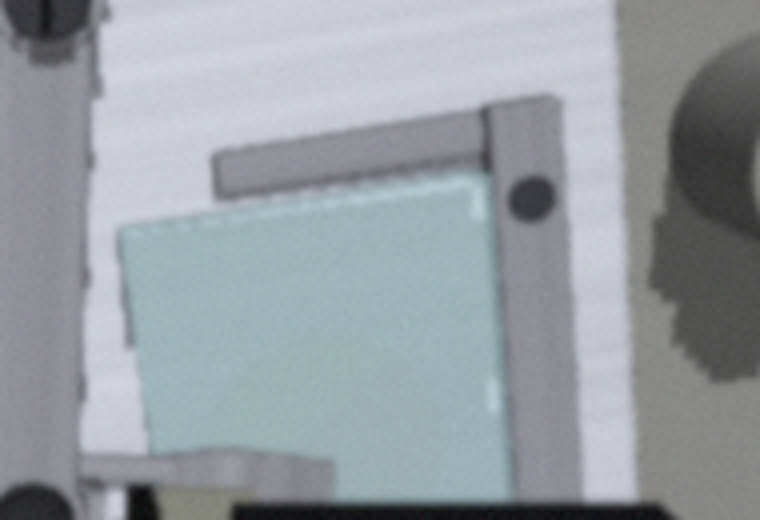

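```bash
python3 -c "
from h import *
w=cam('wrist')
q=lambda u,v,z:np.round(RM.T@(onz(w,(u+.5)/4-.5+310,(v+.5)/4-.5+120,z)[:2]-C0)*1e3,1)
print('plate near',q(119,230,.024),'plate far',q(488,172,.024),'fence',q(490,165,.023),'pivot',q(45,5,.037))
"
```

```text
plate near [-23.3   4.8] plate far [-22.8  53.8] fence [-23.5  54.4] pivot [-54.2   0.3]
```

```bash
python3 -m crank '[[0,0,0.0002,-0.003,0,0,0.2],[0,0,0.0003,-0.0045,0,0,0.2],[0,0,0.0003,-0.0045,0,0,0.2]]' >/dev/null
python3 -c "
from h import *
avg(3)"
```

```text
AVG [-0.27  0.65 -1.98] [-2.36 -1.49 -2.11]
F tool [-0.1   0.99 -2.11] r 0.0705 tool ang 0.9909 yaw ang 0.985 t 10.1 w 0.0174 z 0.0399
```

```bash
python3 -m crank '[[0,0,0.0002,-0.003,0,0,0.2],[0,0,0.0003,-0.0045,0,0,0.2],[0,0,0.0003,-0.0045,0,0,0.2]]' >/dev/null
python3 -c "
from h import *
avg(3)"
```

```text
AVG [-0.04  0.67 -1.49] [-1.48 -1.2  -1.79]
F tool [-0.59  0.81 -1.79] r 0.0705 tool ang 0.9951 yaw ang 0.9896 t 10.625 w 0.0174 z 0.0399
```

```bash
python3 -m crank '[[0,0,0.0002,-0.003,0,0,0.2],[0,0,0.0002,-0.003,0,0,0.2]]' >/dev/null
python3 -c "
from h import *
avg(3)"
```

```text
AVG [ 0.27  1.19 -2.07] [-2.15 -2.33 -1.75]
F tool [-0.03  1.28 -1.75] r 0.0705 tool ang 0.9978 yaw ang 0.9925 t 11.025 w 0.0174 z 0.0399
```

```bash
python3 -m crank '[[0,0,0.0002,-0.003,0,0,0.2],[0,0,0.0003,-0.0045,0,0,0.2],[0,0,0.0003,-0.0045,0,0,0.2]]' >/dev/null
python3 -c "
from h import *
avg(3)"
```

```text
AVG [ 0.08  1.48 -2.  ] [-2.48 -1.89 -1.63]
F tool [ 0.37  2.36 -1.63] r 0.0705 tool ang 1.0023 yaw ang 0.9971 t 11.55 w 0.0172 z 0.04
```

```bash
python3 -m crank '[[0,0,0.0002,-0.003,0,0,0.2],[0,0,0.0003,-0.0045,0,0,0.2],[0,0,0.0003,-0.0045,0,0,0.2]]' >/dev/null
python3 -c "
from h import *
avg(3)"
```

```text
AVG [-0.01  1.14 -1.26] [-1.12 -1.04 -1.63]
F tool [-0.27  1.13 -1.63] r 0.0706 tool ang 1.007 yaw ang 1.0016 t 12.075 w 0.0178 z 0.04
```

```bash
python3 -m crank '[[0,0,0.0002,-0.003,0,0,0.2],[0,0,0.0003,-0.0045,0,0,0.2],[0,0,0.0003,-0.0045,0,0,0.2]]' >/dev/null
python3 -c "
from h import *
avg(3);snap('w9')"
```

```text
AVG [ 0.67  1.34 -1.17] [-1.28 -1.13 -1.11]
F tool [ 0.29  1.59 -1.11] r 0.0705 tool ang 1.0109 yaw ang 1.0061 t 12.6 w 0.0177 z 0.0399
```

View pics/w9.png

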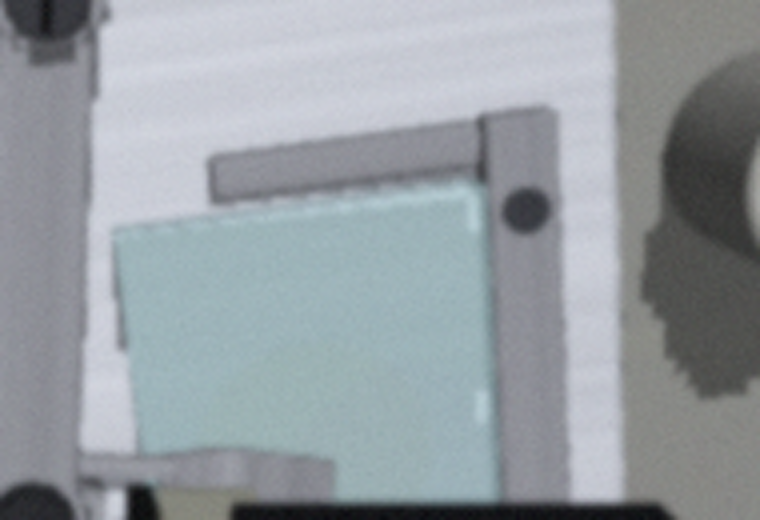

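```bash
python3 -m crank '[[0,0,0.0002,-0.003,0,0,0.2],[0,0,0.0004,-0.006,0,0,0.2],[0,0,0.0004,-0.006,0,0,0.2]]' >/dev/null
python3 -c "
from h import *
avg(2)"
```

```text
AVG [ 0.08  1.01 -1.76] [-1.96 -1.55]
F tool [-0.38  1.66 -1.55] r 0.0706 tool ang 1.0166 yaw ang 1.0121 t 13.125 w 0.0175 z 0.04
```

```bash
python3 -m crank '[[0,0,0.0002,-0.003,0,0,0.2],[0,0,0.0004,-0.006,0,0,0.2],[0,0,0.0004,-0.006,0,0,0.2]]' >/dev/null
python3 -c "
from h import *
avg(2)"
```

```text
AVG [ 0.46  0.77 -1.32] [-1.32 -1.32]
F tool [-0.47  0.41 -1.32] r 0.0706 tool ang 1.0223 yaw ang 1.0181 t 13.6 w 0.0178 z 0.04
```

```bash
python3 -m crank '[[0,0,0.0002,-0.003,0,0,0.2],[0,0,0.0004,-0.006,0,0,0.2],[0,0,0.0004,-0.006,0,0,0.2]]' >/dev/null
python3 -c "
from h import *
avg(2)"
```

```text
AVG [ 0.11  0.82 -1.34] [-0.7  -1.98]
F tool [ 0.59  0.89 -1.98] r 0.0706 tool ang 1.0282 yaw ang 1.0241 t 14.075 w 0.0181 z 0.04
```

```bash
cat > guard.py <<'E'
from h import *
import sys
F=[]
for i in range(2):
    grab_frame("wrist");e,R,s=tool();F.append((R.T@s["force"])[2])
rep();sys.exit(1 if np.mean(F)<-3.5 else 0)
E
python3 -m crank '[[0,0,0.0002,-0.003,0,0,0.2],[0,0,0.0004,-0.006,0,0,0.2],[0,0,0.0004,-0.006,0,0,0.2]]' >/dev/null && python3 guard.py && python3 -m crank '[[0,0,0.0002,-0.003,0,0,0.2],[0,0,0.0004,-0.006,0,0,0.2],[0,0,0.0004,-0.006,0,0,0.2]]' >/dev/null && python3 guard.py && python3 -m crank '[[0,0,0.0002,-0.003,0,0,0.2],[0,0,0.0004,-0.006,0,0,0.2],[0,0,0.0004,-0.006,0,0,0.2]]' >/dev/null && python3 guard.py && python3 -m crank '[[0,0,0.0002,-0.003,0,0,0.2],[0,0,0.0004,-0.006,0,0,0.2],[0,0,0.0004,-0.006,0,0,0.2]]' >/dev/null && python3 guard.py && python3 -m crank '[[0,0,0.0002,-0.003,0,0,0.2],[0,0,0.0004,-0.006,0,0,0.2],[0,0,0.0004,-0.006,0,0,0.2]]' >/dev/null && python3 guard.py
```

```text
F tool [ 0.14  1.16 -1.34] r 0.0705 tool ang 1.0336 yaw ang 1.0301 t 14.55 w 0.0178 z 0.04
F tool [ 0.33  0.72 -1.27] r 0.0706 tool ang 1.0398 yaw ang 1.0362 t 15.025 w 0.0175 z 0.04
F tool [ 0.03  0.98 -1.32] r 0.0706 tool ang 1.0453 yaw ang 1.0421 t 15.5 w 0.0175 z 0.04
F tool [-0.37  0.56 -2.12] r 0.0706 tool ang 1.0507 yaw ang 1.0481 t 15.975 w 0.0176 z 0.04
F tool [ 0.42  1.72 -1.92] r 0.0706 tool ang 1.0565 yaw ang 1.0541 t 16.45 w 0.0177 z 0.04
```

```bash
python3 -m crank '[[0,0,0.0002,-0.003,0,0,0.2],[0,0,0.0004,-0.006,0,0,0.2],[0,0,0.0004,-0.006,0,0,0.2]]' >/dev/null && python3 guard.py && python3 -m crank '[[0,0,0.0002,-0.003,0,0,0.2],[0,0,0.0004,-0.006,0,0,0.2],[0,0,0.0004,-0.006,0,0,0.2]]' >/dev/null && python3 guard.py && python3 -m crank '[[0,0,0.0002,-0.003,0,0,0.2],[0,0,0.0004,-0.006,0,0,0.2],[0,0,0.0004,-0.006,0,0,0.2]]' >/dev/null && python3 guard.py && python3 -m crank '[[0,0,0.0002,-0.003,0,0,0.2],[0,0,0.0004,-0.006,0,0,0.2],[0,0,0.0004,-0.006,0,0,0.2]]' >/dev/null && python3 guard.py && python3 -m crank '[[0,0,0.0002,-0.003,0,0,0.2],[0,0,0.0004,-0.006,0,0,0.2],[0,0,0.0004,-0.006,0,0,0.2]]' >/dev/null && python3 guard.py; python3 -c "
from h import *
snap('w10')"
```

```text
F tool [-0.25  1.06 -0.72] r 0.0706 tool ang 1.0622 yaw ang 1.0601 t 16.925 w 0.0176 z 0.04
F tool [ 0.15  1.02 -0.03] r 0.0706 tool ang 1.0675 yaw ang 1.066 t 17.4 w 0.0173 z 0.0399
F tool [-0.11  1.55 -1.84] r 0.0706 tool ang 1.0733 yaw ang 1.0721 t 17.875 w 0.0178 z 0.04
F tool [ 0.54  0.73 -2.01] r 0.0705 tool ang 1.079 yaw ang 1.0781 t 18.35 w 0.0177 z 0.04
F tool [ 0.88  0.67 -0.6 ] r 0.0706 tool ang 1.0846 yaw ang 1.0841 t 18.825 w 0.0177 z 0.04
```

View pics/w10.png

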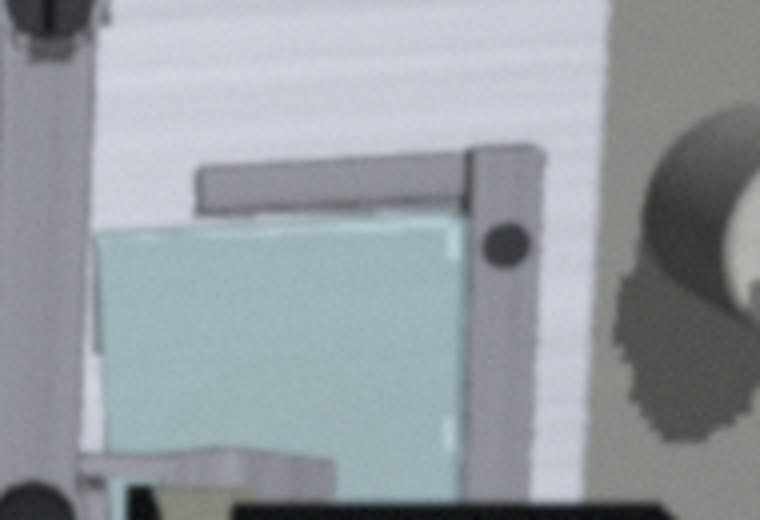

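```bash
python3 -m crank '[[0,0,0.0002,-0.003,0,0,0.2],[0,0,0.0004,-0.006,0,0,0.2],[0,0,0.0004,-0.006,0,0,0.2]]' >/dev/null && python3 guard.py && python3 -m crank '[[0,0,0.0002,-0.003,0,0,0.2],[0,0,0.0004,-0.006,0,0,0.2],[0,0,0.0004,-0.006,0,0,0.2]]' >/dev/null && python3 guard.py && python3 -m crank '[[0,0,0.0002,-0.003,0,0,0.2],[0,0,0.0004,-0.006,0,0,0.2],[0,0,0.0004,-0.006,0,0,0.2]]' >/dev/null && python3 guard.py && python3 -m crank '[[0,0,0.0002,-0.003,0,0,0.2],[0,0,0.0004,-0.006,0,0,0.2],[0,0,0.0004,-0.006,0,0,0.2]]' >/dev/null && python3 guard.py && python3 -m crank '[[0,0,0.0002,-0.003,0,0,0.2],[0,0,0.0004,-0.006,0,0,0.2],[0,0,0.0004,-0.006,0,0,0.2]]' >/dev/null && python3 guard.py
```

```text
F tool [-1.18  2.18  0.07] r 0.0706 tool ang 1.0904 yaw ang 1.0901 t 19.35 w 0.0173 z 0.04
F tool [-0.43  1.58 -1.96] r 0.0705 tool ang 1.0949 yaw ang 1.096 t 19.825 w 0.0175 z 0.04
F tool [-0.14  0.9  -4.88] r 0.0705 tool ang 1.0989 yaw ang 1.1021 t 20.3 w 0.0175 z 0.04
```

```bash
python3 -c "
from h import *
avg(4)"; python3 -m crank '[[0,0,0.0002,-0.002,0,0,0.2],[0,0,0.0002,-0.002,0,0,0.2]]' >/dev/null; python3 -c "
from h import *
avg(4)"
```

```text
AVG [ 0.4   0.87 -5.24] [-4.87 -5.36 -5.22 -5.5 ]
F tool [-0.34  0.93 -5.5 ] r 0.0705 tool ang 1.0991 yaw ang 1.102 t 20.5 w 0.0175 z 0.04
AVG [ 0.41  0.93 -5.6 ] [-5.86 -5.81 -5.66 -5.09]
F tool [-0.8   0.5  -5.09] r 0.0705 tool ang 1.1003 yaw ang 1.104 t 20.95 w 0.0174 z 0.04
```

```bash
python3 -m crank '[[0,0,0.0002,-0.002,0,0,0.2],[0,0,0.0002,-0.002,0,0,0.2]]' >/dev/null; python3 -c "
from h import *
avg(4)"
```

```text
AVG [ 0.18  0.44 -6.56] [-6.7  -6.73 -6.14 -6.65]
F tool [ 0.34  0.68 -6.65] r 0.0705 tool ang 1.1011 yaw ang 1.106 t 21.4 w 0.0178 z 0.04
```

```bash
python3 -m crank '[[0,0,0.0002,-0.002,0,0,0.2],[0,0,0.0004,-0.004,0,0,0.2],[0,0,0.0004,-0.004,0,0,0.2]]' >/dev/null; python3 -c "
from h import *
avg(3)"
```

```text
AVG [-0.36  0.63 -7.92] [-7.83 -7.65 -8.29]
F tool [-0.37  0.91 -8.29] r 0.0704 tool ang 1.1031 yaw ang 1.1101 t 21.925 w 0.0175 z 0.04
```

```bash
python3 -m crank '[[0,0,0.0002,-0.001,0,0,0.2],[0,0,0.0005,-0.002,0,0,0.2],[0,0,0.0005,-0.002,0,0,0.2]]' >/dev/null; python3 -c "
from h import *
avg(3)"
```

```text
AVG [  0.96   0.2  -10.32] [ -9.99 -10.42 -10.55]
F tool [  1.42   0.38 -10.55] r 0.0704 tool ang 1.1052 yaw ang 1.1121 t 22.45 w 0.0178 z 0.04
```

```bash
python3 -m crank '[[0,0,0.0002,0,0,0,0.2],[0,0,0.0005,0,0,0,0.2],[0,0,0.0005,0,0,0,0.2]]' >/dev/null; python3 -c "
from h import *
avg(3)"
```

```text
AVG [  1.21  -0.09 -12.45] [-12.86 -11.81 -12.7 ]
F tool [  1.34   0.12 -12.7 ] r 0.0704 tool ang 1.1074 yaw ang 1.112 t 22.975 w 0.0175 z 0.04
```

```bash
python3 -m crank '[[0,0,0.0001,0,0,0,0.2],[0,0,0.0001,0,0,0,0.2],[0,0,0.0001,0,0,0,0.2],[0,0,0.0001,0,0,0,0.2]]' >/dev/null; python3 -c "
from h import *
avg(3)"; python3 -m crank '[[0,0,0,0,0,0,0.2],[0,0,0,0,0,0,0.2],[0,0,0,0,0,0,0.2],[0,0,0,0,0,0,0.2]]' >/dev/null; python3 -c "
from h import *
avg(4);snap('w11')"
```

```text
AVG [ 1.640e+00 -1.000e-02 -1.284e+01] [-12.62 -13.13 -12.77]
F tool [  1.48  -0.2  -12.77] r 0.0704 tool ang 1.1069 yaw ang 1.112 t 23.625 w 0.0178 z 0.04
AVG [  1.25  -0.45 -13.33] [-12.65 -13.98 -13.56 -13.14]
F tool [  1.53  -0.44 -13.14] r 0.0704 tool ang 1.1073 yaw ang 1.1121 t 24.325 w 0.0171 z 0.04
```

View pics/w11.png

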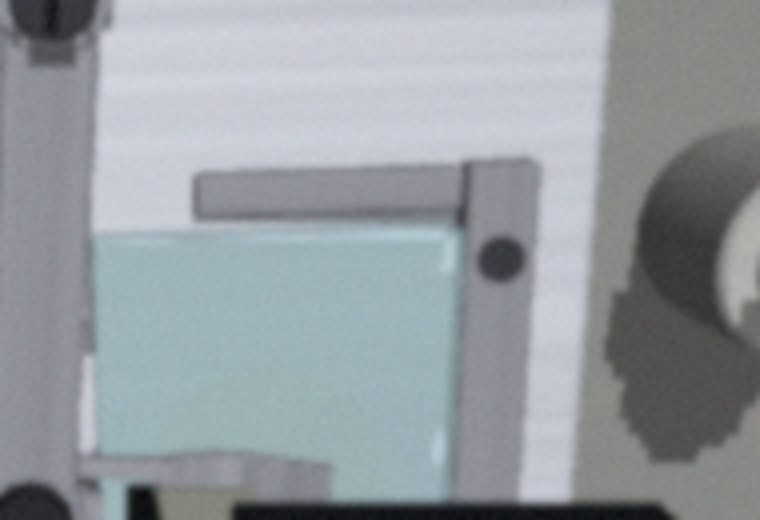

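```bash
python3 -m crank '[[0,0,-0.001,0,0,0,0.2],[0,0,-0.002,0.01,0,0,0.2],[0,0,-0.0035,0.03,0,0,0.2],[0,0.0001,-0.0055,0.05,0,0,0.2],[0,0.0002,-0.0075,0.08,0,0,0.2],[0,0.0004,-0.009,0.1,0,0,0.2],[0,0.0005,-0.0104,0.12,0,0,0.2],[0,0.0007,-0.0118,0.14,0,0,0.2]]' >/dev/null; python3 -c "
from h import *
rep();snap('w12');rep()"
```

```text
F tool [-0.5   0.28  2.41] r 0.0708 tool ang 0.9622 yaw ang 0.9708 t 25.375 w 0.0175 z 0.04
F tool [0.16 0.01 0.94] r 0.0708 tool ang 0.9603 yaw ang 0.9699 t 25.425 w 0.0177 z 0.04
```

View pics/w12.png

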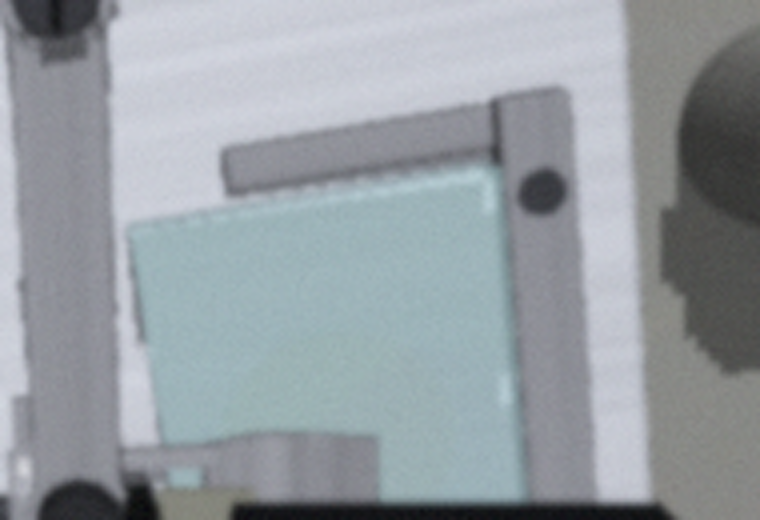

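```bash
python3 -m crank '[[0,0.0001,-0.0028,0.04,0,0,0.2],[0,0.0002,-0.0056,0.08,0,0,0.2],[0,0.0005,-0.0084,0.12,0,0,0.2],[0,0.0009,-0.0112,0.16,0,0,0.2],[0,0.0014,-0.0139,0.2,0,0,0.2],[0,0.002,-0.0166,0.24,0,0,0.2],[0,0.0027,-0.0194,0.28,0,0,0.2],[0,0.0036,-0.022,0.32,0,0,0.2],[0,0.0045,-0.0246,0.36,0,0,0.2],[0,0.0055,-0.0273,0.4,0,0,0.2]]' >/dev/null; python3 -c "
from h import *
rep();w=cam('wrist');cv2.imwrite('pics/w13.png',w['pixels'][:,:,::-1]);rep()"
```

```text
F tool [ 0.42 -0.19  1.32] r 0.0709 tool ang 0.5611 yaw ang 0.5694 t 26.675 w 0.0177 z 0.04
F tool [ 1.17 -0.19  0.4 ] r 0.0708 tool ang 0.557 yaw ang 0.5674 t 26.725 w 0.0178 z 0.0399
```

View pics/w13.png

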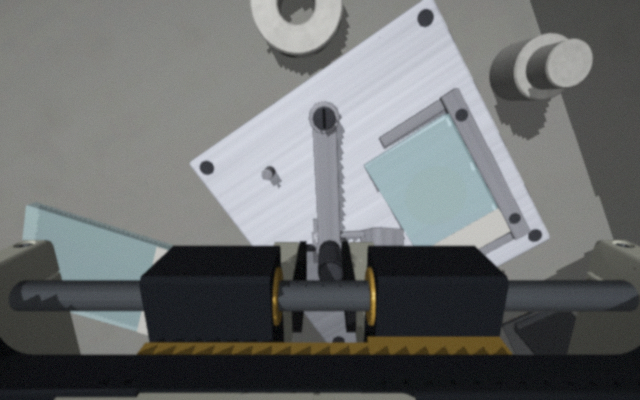

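```bash
python3 -m crank '[[0,0.0001,-0.0035,0.05,0,0,0.2],[0,0.0004,-0.007,0.1,0,0,0.2],[0,0.0008,-0.0105,0.15,0,0,0.2],[0,0.0014,-0.0139,0.2,0,0,0.2],[0,0.0022,-0.0173,0.25,0,0,0.2],[0,0.0031,-0.0207,0.3,0,0,0.2],[0,0.0043,-0.024,0.35,0,0,0.2],[0,0.0055,-0.0273,0.4,0,0,0.2],[0,0.007,-0.0304,0.45,0,0,0.2],[0,0.0086,-0.0336,0.5,0,0,0.2]]' >/dev/null; python3 -c "
from h import *
rep();w=cam('wrist');cv2.imwrite('pics/w14.png',w['pixels'][:,:,::-1]);avg(2)"
```

```text
F tool [-0.45  1.28  1.21] r 0.071 tool ang 0.0671 yaw ang 0.07 t 27.975 w 0.0174 z 0.0399
AVG [0.47 0.03 0.74] [0.78 0.71]
F tool [1.09 0.28 0.71] r 0.071 tool ang 0.0653 yaw ang 0.0725 t 28.125 w 0.0178 z 0.0399
```

View pics/w14.png

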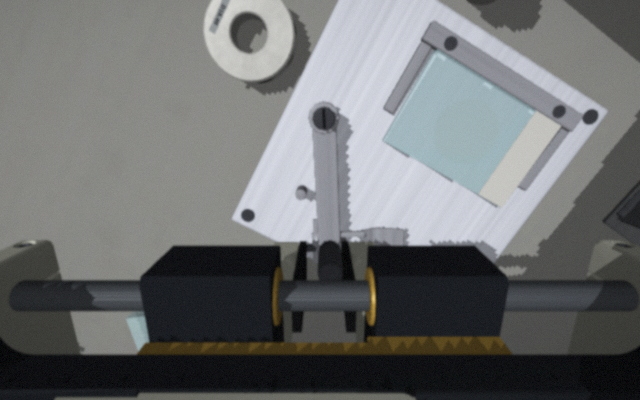

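```bash
cat > guard2.py <<'E'
from h import *
import sys
F=[]
for i in range(2):
    grab_frame("wrist");e,R,s=tool();F.append((R.T@s["force"])[2])
rep();sys.exit(1 if np.mean(F)>4.5 else 0)
E
python3 -m crank '[[0,0,-0.0007,0.01,0,0,0.2],[0,0,-0.0014,0.02,0,0,0.2],[0,0,-0.0021,0.03,0,0,0.2],[0,0,-0.0021,0.03,0,0,0.2]]' >/dev/null; python3 guard2.py && python3 -m crank '[[0,0,-0.0007,0.01,0,0,0.2],[0,0,-0.0014,0.02,0,0,0.2],[0,0,-0.0021,0.03,0,0,0.2],[0,0,-0.0021,0.03,0,0,0.2]]' >/dev/null && python3 guard2.py&& python3 -m crank '[[0,0,-0.0007,0.01,0,0,0.2],[0,0,-0.0014,0.02,0,0,0.2],[0,0,-0.0014,0.02,0,0,0.2]]' >/dev/null && python3 guard2.py && python3 -m crank '[[0,0,-0.0007,0.01,0,0,0.2],[0,0,-0.0014,0.02,0,0,0.2],[0,0,-0.0014,0.02,0,0,0.2]]' >/dev/null && python3 guard2.py
```

```text
F tool [ 0.41 -0.38 -0.05] r 0.0711 tool ang 0.0422 yaw ang 0.0423 t 28.725 w 0.0172 z 0.04
F tool [0.48 1.18 0.36] r 0.0712 tool ang 0.0115 yaw ang 0.0122 t 29.325 w 0.0173 z 0.04
F tool [ 0.67  1.05 -0.22] r 0.0712 tool ang -0.0074 yaw ang -0.0078 t 29.8 w 0.0173 z 0.04
F tool [0.31 0.71 0.63] r 0.0712 tool ang -0.0278 yaw ang -0.0278 t 30.275 w 0.0175 z 0.0399
```

```bash
python3 -m crank '[[0,0,-0.0007,0.01,0,0,0.2],[0,0,-0.0014,0.02,0,0,0.2],[0,0,-0.0014,0.02,0,0,0.2]]' >/dev/null && python3 guard2.py&& python3 -m crank '[[0,0,-0.0007,0.01,0,0,0.2],[0,0,-0.0014,0.02,0,0,0.2],[0,0,-0.0014,0.02,0,0,0.2]]' >/dev/null && python3 guard2.py && python3 -m crank '[[0,0,-0.0007,0.01,0,0,0.2],[0,0,-0.0014,0.02,0,0,0.2],[0,0,-0.0014,0.02,0,0,0.2]]' >/dev/null && python3 guard2.py; python3 -c "
from h import *
w=cam('wrist');cv2.imwrite('pics/w15.png',w['pixels'][:,:,::-1])"
```

```text
F tool [-0.32  0.67  0.25] r 0.0712 tool ang -0.0471 yaw ang -0.0479 t 30.75 w 0.0176 z 0.04
F tool [1.45 2.16 4.39] r 0.0711 tool ang -0.0547 yaw ang -0.0676 t 31.225 w 0.0173 z 0.0401
```

View pics/w15.png

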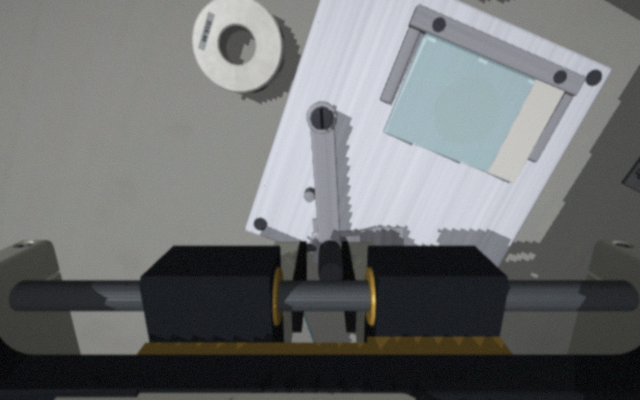

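```bash
python3 -m crank '[[0,0,-0.0003,0,0,0,0.2],[0,0,0.0015,0,0,0,0.2],[0,0,0.003,0,0,0,0.2],[0,0,0.003,0,0,0,0.2],[0,0,0.003,0,0,0,0.6],[0,0,0.003,0,0,0,0.6],[0,0,0.003,0,0,0,0.6],[0,0,0.003,0,0,0,0.6]]'; python3 -c "
from h import *
avg(2)"; python3 -m crank '[[-0.02,0,0,0,0,0,0.6],[-0.06,0,0,0,0,0,0.6],[-0.12,0,0,0,0,0,0.6],[-0.17,-0.02,-0.03,0.1,0,0,0.6],[-0.17,-0.02,-0.03,0.1,0,0,0.6],[-0.17,-0.02,-0.03,0.1,0,0,0.6],[-0.17,-0.02,-0.03,0.1,0,0,0.6]]'; python3 -c "
from h import *
w=cam('wrist');cv2.imwrite('pics/w16.png',w['pixels'][:,:,::-1]);np.save('w16.npy',w,allow_pickle=True);rep()
c=w['pixels'][0:260,270:530,::-1];cv2.imwrite('pics/w16c.png',cv2.resize(c,None,fx=2.3,fy=2.3,interpolation=cv2.INTER_CUBIC))"
```

```text
t: 32.28
eef_pos: [0.5282, -0.1305, 0.04]
ee_rot: [2.207, 1.571, 2.633]
force: [0.9, -0.6, 0.3]
width: 0.0498
AVG [-0.52 -0.51 -0.23] [-0.59  0.13]
F tool [-0.22 -0.65  0.13] r 0.0713 tool ang -0.0236 yaw ang -0.0679 t 32.375 w 0.0521 z 0.04
t: 33.25
eef_pos: [0.5086, -0.1608, 0.2086]
ee_rot: [2.755, 1.568, 3.082]
force: [0.0, 0.1, -1.0]
width: 0.0525
F tool [ 0.08  0.28 -0.12] r 0.0947 tool ang -0.3587 yaw ang -0.1673 t 33.3 w 0.0525 z 0.2086
```

View pics/w16.png

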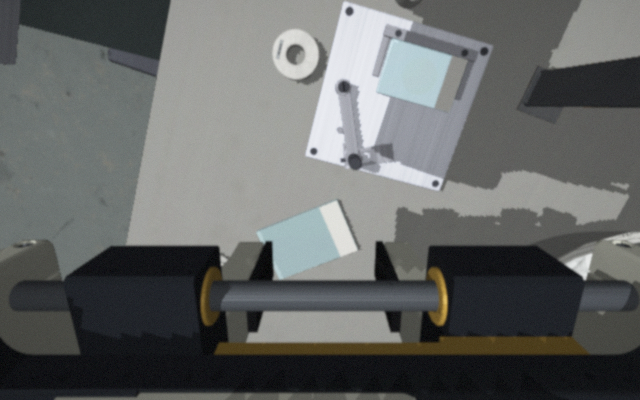

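View pics/w16c.png

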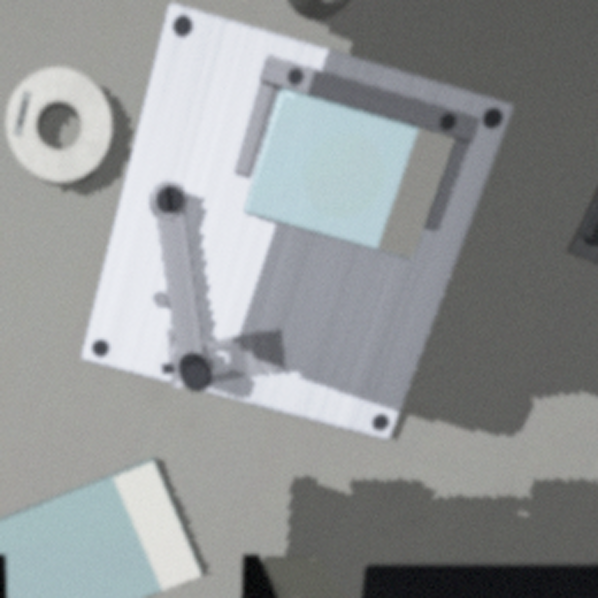

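```bash
python3 -c "
from h import *
w=np.load('w16.npy',allow_pickle=True).item();I=w['pixels'][:,:,::-1]
a=cv2.resize(I[80:180,330:390],None,fx=6,fy=6,interpolation=cv2.INTER_CUBIC);b=cv2.resize(I[15:115,370:480],None,fx=4,fy=6,interpolation=cv2.INTER_CUBIC)
cv2.imwrite('pics/w16z.png',np.hstack([a,b]))
q=lambda u,v,z:RM.T@(onz(w,(u+.5)/2.3-.5+270,(v+.5)/2.3-.5,z)[:2]-C0)
pin=q(196,370,.059);pv=q(170,199,.037);d=pin-pv
print(pin,pv,'ang',np.arctan2(d[1],d[0])+1.15,np.hypot(*d))
print('plate',[np.round(q(*k,.024)*1e3,1) for k in [(280,90),(452,138),(410,258),(246,212)]])
"
```

```text
[-0.02834317 -0.06070946] [-0.05497561  0.00071014] ang -0.01165153864882007 0.06694515403769108
plate [array([-22.4,  53. ]), array([51.8, 53.6]), array([52. ,  4.2]), array([-21.9,   4.5])]
```

View pics/w16z.png

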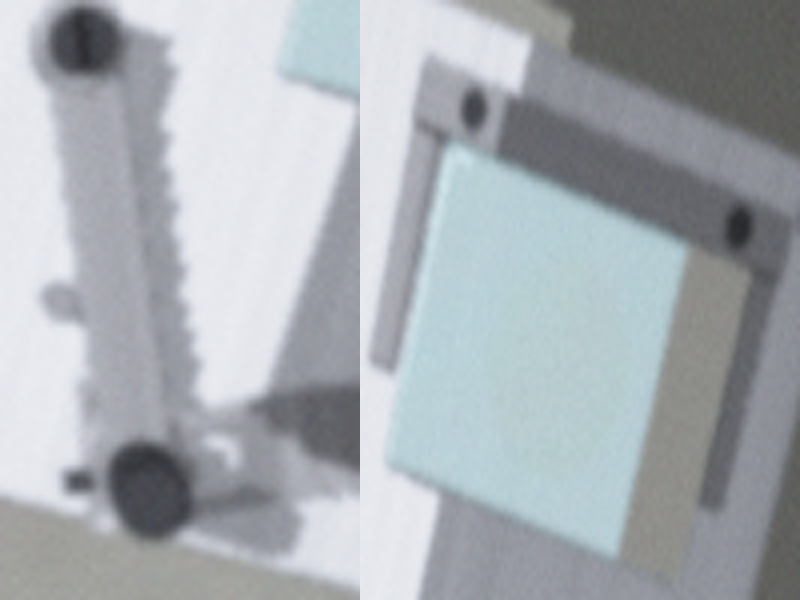

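The plate sits flush against the fence, the clip touches its park peg, and the gripper is clear. I'll hand in.

```bash
python3 -c "
from station import *
job_done();print(get_state()['t'])"
```

```text
the job is handed in; nothing more can be done
the job is handed in; nothing more can be done
```

I caged the clip's pin loosely between the fingers, swung the clip onto the plate and pressed the plate home. I then swung the clip back to its park stop, lifted clear and handed in at about t = 33 s (limit 69 s).

- **Pressing:** The load began to rise at a clip angle of about 1.06. I raised it in steps and held about 12.5–13.3 N at the pin for about 1.3 s. That is roughly 12 N on the glass after pivot friction; the highest single reading was 14.0 N at the pin.
- **Parking:** The clip reached its stop with about 4–5 N of contact force. The last wrist picture puts it at -0.01 rad, touching the stop peg.
- **Plate:** It looks flush against the fence in that picture. Its measured corners give a front edge at 4.2–4.5 mm, where home is 5 mm; the difference is within the camera's 2 mm calibration.
- **Gripper and bystanders:** The fingertips stayed at a height of about 40 mm, 16 mm above the glass. The ring looked undisturbed in the last picture. The setting master is mostly out of frame there; earlier wrist pictures showed it standing as before, and nothing came near it.

One reading differed from the description: before I touched it, the clip measured about 0.1 rad off its park stop. I returned it to the stop itself, by feel, rather than to where it started.

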